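# Stand the toppled shakers back up in the spice shelf

### The arm

A 6-joint arm with a two-finger parallel gripper is mounted at the origin on the work surface. World frame = base frame: x ahead of the robot, y to its left, z up, the work surface at z = 0. Lengths are in m, angles in degrees, forces in N, time in s.
With the tool pointing down it reaches from about 0.25 to 0.725 m from the base axis. Payload 9.7 kg.
Tool frame: the origin (TCP) lies at the very end of the fingers, on their centre line; the grasp point (between the pads) lies 19 mm behind it; z points along the fingers, y is the direction in which the jaws open and shut (so a half turn about z gives the same grasp; the last joint's range is limited). The gripper opens to 85 mm and grips with 20 to 120 N. Pads are 22 mm wide; open, the fingers measure 114 mm over their backs; the gripper's body (76 mm by 85 mm) begins 54 mm behind the grasp point. The pads swing forward as they close: fully open they stand 13 mm farther back than shut.
Start: joints at [-72.995, 4.979, 10.078, 95.1, 0, 90], TCP at [0.161, -0.526, 0.231] pointing down, gripper open.
Joint ranges: [-179.16, 179.16], [-48.56, 103.87], [-65.8, 70.77], [-126.05, 130.52], [-82.76, 87.17], [-180, 180]. Speed limits (degrees/s): [127.2, 127.2, 147.25, 180, 180, 180].

### API

Orientations are given as [roll, pitch, yaw] about the fixed x, y, z axes, in that order (R = Rz(yaw) Ry(pitch) Rx(roll)).
In Python, from workcell import bot gives the robot as it stands.
- The arm moves only by the shell command python3 -m pendant 'ROWS' [FORCE]. ROWS is JSON, a list that holds one entry, the list of rows, each a list of 7 numbers: the shift along the tool's x, y, z in cm, then the turn, a rotation vector about the tool's x, y, z in rad, then the opening in per cent of the stroke, from 0 (shut) to 100 (fully open). In form: [[[dx, dy, dz, ax, ay, az, gripper], ...]]. A call has 1 to 5 rows; each row shifts and turns the pose as measured when the row begins, along the tool's axes as they then stand; what a row does not reach is not made up. A row lasts 1/12 s, in which the tool goes at most 41.7 mm and 7.16 degrees, less where a joint would pass 70% of its speed; a pose out of reach is approached as far as the arm can. A call with a gripper value outside its range is refused whole. The fingers move at their own pace and stop on an object; FORCE is the grip in N (left out, the last holds). Time passes only in rows, so rows that do not move let the fingers close. It gives the time, the measured TCP pose, the force and the opening at its end, in the units of the state.
- bot.get_obs(): the state, without advancing time (a new reading comes with each control period).
- bot.camera(name): name is "scene" or "top"; returns the picture (480x640x3 uint8, red, green, blue); there is no depth.
- bot.get_calibration(name): a dict with "intrinsics" (3x3 intrinsics, pixels), "D" ([k1, k2, p1, p2, k3] as OpenCV has them; the pictures are not rectified), "pose" (4x4, takes a point from camera to world coordinates). Camera axes: x right, y down, z forward; pixel columns grow to the right and rows downward; lengths in m; the calibration is good to about 2 mm. A picture is of the moment at which its call begins. get_calibration takes no time and is no camera call.
- bot.job_done(): hands the job in, once; it reports no verdict.
Trained networks look in the newest picture that a camera, given by its name, has taken for a name from the list of things; names that differ only in an ending like _2 or _b are one class to them, and where a whole thing is asked for, a point or a joint stands for the part that bears it (a point fixed in the world has none). Each returns a list of dicts, best first, with "confidence" (0 to 1); they miss things now and then, are a little off and sometimes report something else, mostly with a low value. They report only what shows in the picture. A call takes as long as a camera call. They do not tell look-alikes from the thing itself.
- bot.masks_of(camera, thing): "pixels" (480x640 bool, what is visible of it) and "extent" ([left, top, right, bottom] in pixels, round what is visible of it).
- bot.mark_of(camera, thing): "uv" ([column, row] in pixels: a listed point, or the origin of a listed thing).
The state is a dict: "time": time; "q": joint angles; "qd": joint speeds; "joint_efforts": joint torques, N m; "ee_pos": TCP position; "tcp_rot": TCP orientation; "wrist_force": force on the tool from outside, world axes, zero at the start; "torque": the same for the moment, N m; "opening": finger opening in m.
Only numpy, scipy, OpenCV 4.12 (cv2) and the standard library are available. Lean on these libraries where they do the work, as an engineer would, in place of code of your own. Each camera call takes 0.05 s, during which the arm holds its last target. There are 200 camera calls.

### The job

Two of the three empty glass shakers in the grey spice shelf have toppled inside their slots: one leans on the front rail towards the robot, the other on the back rail away from it. With the fingertips, gently push each of them back up until it stands upright and still on its base in its own slot. Do not grip or lift anything, and leave the shaker that already stands and the other things on the counter where they are.

Things in the scene. Friction and masses are not known exactly. Their poses are not given: they have to be found in the camera images.
- shelf: grey plastic spice shelf, fixed by a clamp at the counter's far edge, sometimes askew; 124 mm deep (x, front to back), 202 mm long (y), end cheeks 86 mm high. Origin on the counter under its centre. Floor 30 mm above the counter. Three slots 60 mm wide, centres at y = -65, 0, +65 mm, between 5 mm dividers with tops 68 mm above the counter. Which shaker is in which slot varies.
- front_rail (a point): middle of the axis of the shelf's front rail, a round bar 8 mm thick along the whole front (robot side), 53 mm from the shelf's centre, 76 mm above the counter; below it a low lip, top 46 mm above the counter
- back_rail (a point): the same on the back of the shelf (the side away from the robot): rail axis 53 mm from the shelf's centre and 76 mm above the counter, free air behind it
- shaker_near: empty square glass shaker, 40 x 40 mm, with a round steel cap 39 mm across, 105 mm high in all, about 140 g (mass, friction vary). Origin at the centre of its underside, z axis along it towards the cap. All are alike. This one leans towards the robot, 35 degrees from upright: its underside's edge is on the shelf floor, its glass side on the front rail.
- shaker_near_cap (a point): centre of the cap's flat top, on the shaker leaning on the front rail. The cap's outermost edge, on the leaning side, overhangs that rail, about 115 mm above the counter. A light sideways push there (under 1 N) towards the shelf turns the shaker up about its foot, which hardly slides; from about 20 degrees it drops onto its base by itself; pushed too far it topples over.
- shaker_far: empty square glass shaker, 40 x 40 mm, with a round steel cap 39 mm across, 105 mm high in all, about 140 g (mass, friction vary). Origin at the centre of its underside, z axis along it towards the cap. All are alike. This one leans away from the robot, 35 degrees from upright: its underside's edge is on the shelf floor, its glass side on the back rail.
- shaker_far_cap (a point): centre of the cap's flat top, on the shaker leaning on the back rail. The cap's outermost edge, on the leaning side, overhangs that rail, about 115 mm above the counter. A light sideways push there (under 1 N) towards the shelf turns the shaker up about its foot, which hardly slides; from about 20 degrees it drops onto its base by itself; pushed too far it topples over.
- shaker_upright: empty square glass shaker, 40 x 40 mm, with a round steel cap 39 mm across, 105 mm high in all, about 140 g (mass, friction vary). Origin at the centre of its underside, z axis along it towards the cap. All are alike. This one stands upright and must stay so.
- bento: red two-tier bento box with a lid and black strap, 109 x 179 x 108 mm high, standing to the left of the shelf. Origin at the centre of its underside, long side along its y. To be left alone.
- cup: white ceramic soup cup with one handle, 96 mm across the rim, 68 mm high, standing to the right. Origin at the centre of its underside, handle at its +y. To be left alone.
- chopstick1: one of a pair of steel cooking chopsticks lying on the counter before the shelf, 330 mm long along its y, 7.5 mm thick. Origin under its middle. To be left alone.
- chopstick2: the other cooking chopstick of the pair, same size, lying beside the first. To be left alone.
Mind the look-alikes: they are no part of the job. Leave any yellow look-alike of the shaker_far alone. Leave any blue look-alike of the shaker_near alone.

How it is judged:
By the outcome, as a careful person would: the job done as asked, in the order asked, and still so for the second after the job is handed in, with the robot touching nothing.
It also fails if it takes over 58 s, if anything falls off the work surface, if the arm or the gripper's body presses on something with over 40 N, if the wrist force passes 120 N, or if a joint passes its speed limit or range.

## Working session

There is one attempt and no reset: what is moved stays moved. The work goes in short steps, Python scripts to look and compute and a shell command to move; the robot and the scene stay as the last step left them, time stands still between calls to the robot, and variables do not carry over. Pictures are saved under pics/ and viewed, about 8 in all and at most 12, crops included, and the job is handed in when it is done.

```bash
ls; mkdir -p pics; python3 - <<'E'
from workcell import bot
import cv2,numpy as np
o=bot.get_obs(); print(o)
for c in("scene","top"):
    im=bot.camera(c); cv2.imwrite(f"pics/{c}0.png",im[:,:,::-1])
    k=bot.get_calibration(c); print(c,np.round(k["intrinsics"],1).tolist(),k["D"],np.round(k["pose"],3).tolist())
    for t in ["shelf","front_rail","back_rail","shaker_near_cap","shaker_far_cap","shaker_near","shaker_far","shaker_upright","bento","cup"]:
        print(t,[(np.round(d["uv"]).tolist(),round(d["confidence"],2)) for d in bot.mark_of(c,t)])
E
```

```text
pics
{'time': 0.0, 'q': array([-7.29934476e+01,  5.01116123e+00,  1.00336917e+01,  9.51015408e+01,
        2.79432442e-03,  8.99999841e+01]), 'qd': array([-0.01980952, -0.03918773, -0.01632542, -0.11098109,  0.05403112,
       -0.0228353 ]), 'joint_efforts': array([ 8.11982736e-04, -5.20394862e+01,  4.64801538e+01,  1.64614047e-02,
        1.27584476e-04, -3.29818434e-06]), 'ee_pos': array([ 0.1608051 , -0.52570721,  0.23057568]), 'tcp_rot': array([-1.79920990e+02, -2.79434371e-03,  1.70065645e+01]), 'wrist_force': array([-0.51638534,  0.84094085,  1.12747639]), 'torque': array([ 0.01800243, -0.07321044, -0.02575257]), 'opening': 0.08508341083820967}
scene [[450.5, 0.0, 317.9], [0.0, 450.5, 245.8], [0.0, 0.0, 1.0]] [-0.00800069  0.          0.          0.          0.        ] [[0.8, 0.525, -0.29, 0.735], [0.6, -0.697, 0.392, -0.382], [0.003, -0.488, -0.873, 0.986], [0.0, 0.0, 0.0, 1.0]]
shelf [([352.0, 303.0], 0.89), ([379.0, 298.0], 0.73)]
front_rail [([336.0, 277.0], 0.83)]
back_rail [([374.0, 306.0], 0.8), ([335.0, 319.0], 0.3), ([292.0, 261.0], 0.26)]
shaker_near_cap [([376.0, 13
[... 483 characters left out ...]
-0.12295692  0.          0.          0.          0.        ] [[-0.014, -0.998, 0.065, 0.395], [-1.0, 0.014, 0.005, 0.005], [-0.006, -0.065, -0.998, 1.149], [0.0, 0.0, 0.0, 1.0]]
shelf [([326.0, 192.0], 0.65)]
front_rail [([326.0, 211.0], 0.74)]
back_rail [([325.0, 159.0], 0.59), ([326.0, 214.0], 0.54)]
shaker_near_cap [([292.0, 211.0], 0.79), ([106.0, 304.0], 0.73)]
shaker_far_cap [([206.0, 337.0], 0.58), ([329.0, 152.0], 0.56)]
shaker_near [([153.0, 334.0], 0.93), ([296.0, 184.0], 0.79), ([147.0, 217.0], 0.62)]
shaker_far [([191.0, 288.0], 0.69), ([327.0, 189.0], 0.64)]
shaker_upright [([360.0, 189.0], 0.65)]
bento [([148.0, 218.0], 0.84)]
cup [([475.0, 242.0], 0.77), ([328.0, 187.0], 0.7)]
```

View pics/scene0.png

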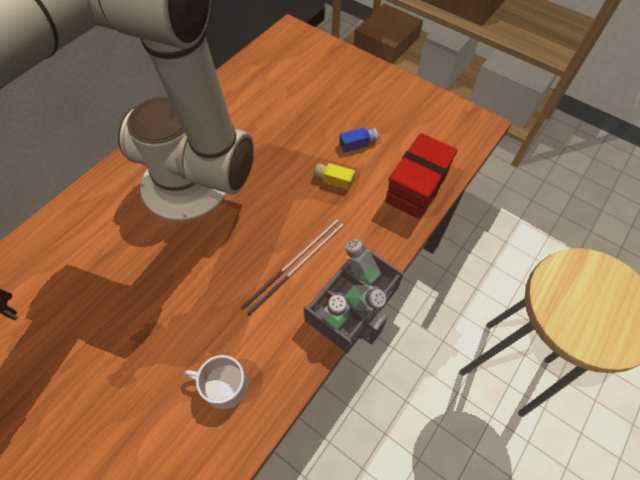

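View pics/top0.png

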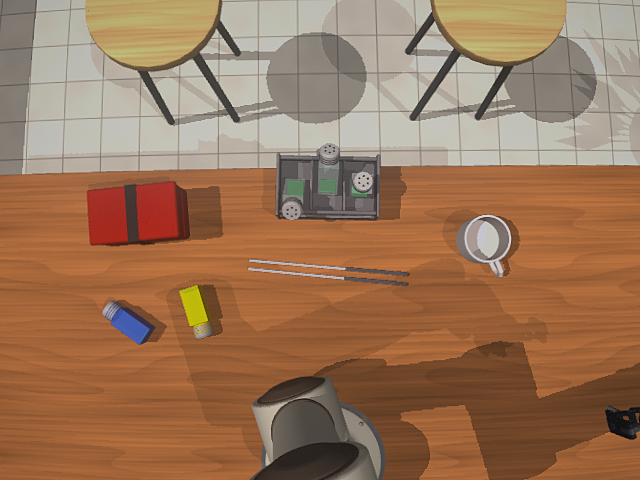

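Scene view: the leaning-to-robot shaker has its cap at about (353,245), the one leaning away at (376,298), and the upright one at (337,303). In the top view these are (292,210), (329,152) and (363,181). Candidates that could be confused: the blue look-alike (top 128,322), the yellow one (top 197,312) and the upright shaker (363,181). None of them is a target. Next I'll triangulate and check one close crop.

```bash
cat > h.py <<'E'
from workcell import bot
import cv2,numpy as np
from scipy.spatial.transform import Rotation as R
K={c:bot.get_calibration(c) for c in("scene","top")}
def ray(c,uv):
    k=K[c];p=cv2.undistortPoints(np.array([[uv]],float),np.array(k["intrinsics"]),np.array(k["D"]))[0,0]
    T=np.array(k["pose"]);return T[:3,3],T[:3,:3]@np.r_[p,1]
def atz(c,uv,z):
    o,d=ray(c,uv);return o+d*(z-o[2])/d[2]
def tri(a,b):
    o1,d1=ray("scene",a);o2,d2=ray("top",b)
    s=np.linalg.lstsq(np.c_[d1,-d2],o2-o1,rcond=None)[0]
    p,q=o1+s[0]*d1,o2+s[1]*d2
    return (p+q)/2,np.linalg.norm(p-q)
def proj(c,P):
    k=K[c];T=np.linalg.inv(k["pose"]);r=cv2.Rodrigues(T[:3,:3])[0]
    return cv2.projectPoints(np.array(P,float).reshape(-1,3),r,T[:3,3],np.array(k["intrinsics"]),np.array(k["D"]))[0][:,0]
def crop(c,x0,y0,x1,y1,f,name):
    im=bot.camera(c)[y0:y1,x0:x1,::-1];cv2.imwrite("pics/"+name,cv2.resize(im,None,fx=f,fy=f,interpolation=cv2.INTER_CUBIC))
E
python3 - <<'E'
from h import *
print("near",tri((352,245),(292,210)));print("far",tri((376,297),(329,152)));print("up",tri((337,303),(363,181)))
for z,uv in((.076,(326,212)),(.076,(325,159))):print(atz("top",uv,z).round(4))
crop("top",265,135,395,230,6,"c1.png")
E
```

```text
near (array([0.50733555, 0.05179321, 0.12455633]), np.float64(0.0007619247749586684))
far (array([ 0.61668877, -0.01895618,  0.12285294]), np.float64(0.0004206872444201388))
up (array([ 0.56038595, -0.08079795,  0.12844663]), np.float64(0.001575082887265235))
[ 0.5081 -0.0121  0.076 ]
[ 0.6131 -0.0118  0.076 ]
```

View pics/c1.png

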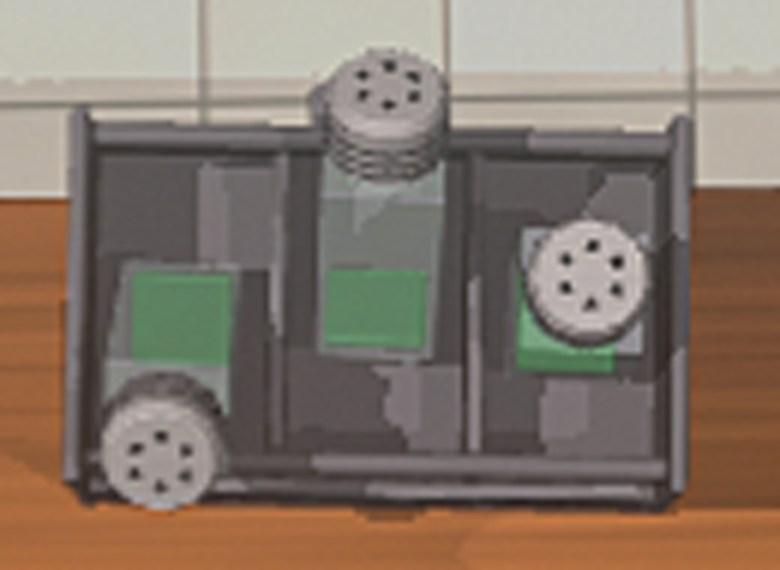

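The crop confirms it: left slot leans to the robot (cap at (160,455) in the crop), middle slot leans away (cap at (388,95)), right slot upright. The two tilted caps triangulate to z ≈ 0.123–0.125 (0.1275 by the geometry), and the rails are 105 mm apart (106 given). First I shut the gripper, square the yaw and travel high to a point in front of the near shaker.

```bash
python3 -m pendant '[[[0,0,0,0,0,0.1,0],[0,0,0,0,0,0.1,0],[0,0,0,0,0,0.097,0],[1.7,-3.6,0,0,0,0,0],[1.7,-3.6,0,0,0,0,0]]]' 20
python3 -m pendant '[[[1.7,-3.6,0,0,0,0,0],[1.7,-3.6,0,0,0,0,0],[1.7,-3.6,0,0,0,0,0],[1.7,-3.6,0,0,0,0,0],[1.7,-3.6,0,0,0,0,0]]]'
python3 -m pendant '[[[1.7,-3.6,0,0,0,0,0],[1.7,-3.6,0,0,0,0,0],[1.7,-3.6,0,0,0,0,0],[1.7,-3.6,0,0,0,0,0],[1.7,-3.6,0,0,0,0,0]]]'
```

```text
time: 1.57
ee_pos: [0.1942, -0.457, 0.2284]
tcp_rot: [-179.9, 0.1, -1.2]
wrist_force: [1.6, 0.1, 0.9]
opening: 0.0255
time: 1.98
ee_pos: [0.2842, -0.2718, 0.2274]
tcp_rot: [-179.8, 0.1, -1.5]
wrist_force: [1.0, -1.1, -0.2]
opening: 0.0
time: 2.4
ee_pos: [0.3755, -0.0849, 0.2292]
tcp_rot: [-180.0, -0.2, -1.7]
wrist_force: [0.4, -0.0, 0.5]
opening: 0.0003
```

```bash
python3 -m pendant '[[[1.6,-3.5,0,0,0,-0.03,0],[1.6,-3.5,0,0,0,0,0],[1.6,-3.5,0,0,0,0,0],[1.4,-3.2,0,0,0,0,0],[0,0,0,0,0,0,0]]]'
python3 -m pendant '[[[0,0,3,0,0,0,0],[0,0,3,0,0,0,0],[0,0,3,0,0,0,0],[0,0,3,0,0,0,0],[0,0,0,0,0,0,0]]]'
python3 - <<'E'
from h import *
crop("scene",270,170,430,290,5,"s1.png")
E
```

```text
time: 2.82
ee_pos: [0.442, 0.033, 0.2306]
tcp_rot: [-178.5, -0.4, 3.4]
wrist_force: [0.4, -0.7, -0.6]
opening: 0.0
time: 3.23
ee_pos: [0.4434, 0.035, 0.108]
tcp_rot: [-178.5, -0.6, 3.6]
wrist_force: [-2.0, -0.5, -0.8]
opening: 0.0
```

View pics/s1.png

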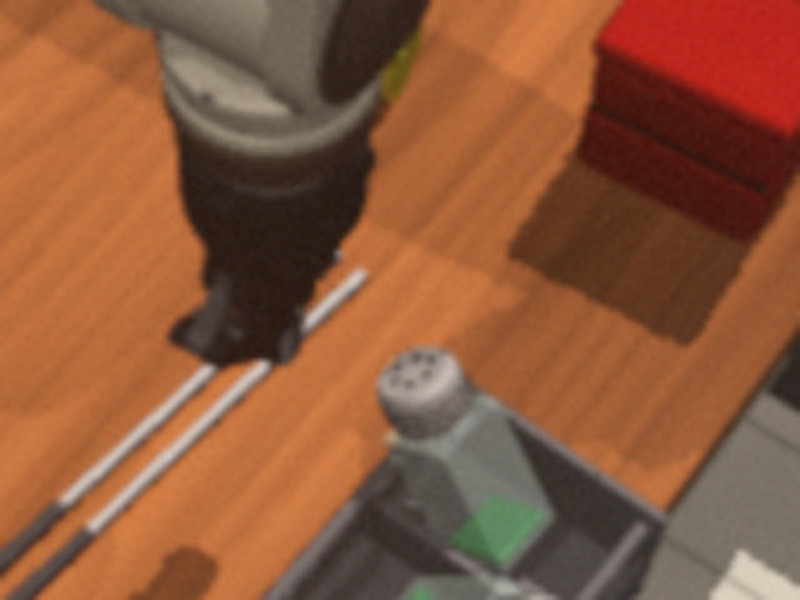

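The finger is short of the cap, as intended, with the tip at about (250,355) in the crop and the cap at (425,385). Next: centre on y, lower 1 cm and approach to just before contact.

```bash
python3 -m pendant '[[[0,-1.8,0.8,0,0,0.06,0],[0,0,0,0,0,0,0],[1,0,0,0,0,0,0],[1,0,0,0,0,0,0],[0,0,0,0,0,0,0]]]'
python3 -m pendant '[[[0.6,0,0,0,0,0,0],[0.5,0,0,0,0,0,0],[0.4,0,0,0,0,0,0],[0,0,0,0,0,0,0],[0,0,0,0,0,0,0]]]'
```

```text
time: 3.7
ee_pos: [0.4685, 0.0273, 0.113]
tcp_rot: [-177.4, -1.3, 1.8]
wrist_force: [0.1, 0.2, -0.6]
opening: -0.0
time: 4.12
ee_pos: [0.4875, 0.0285, 0.1157]
tcp_rot: [-177.5, -1.4, 1.9]
wrist_force: [0.7, 0.1, 0.8]
opening: 0.0
```

```bash
python3 - <<'E'
from h import *
o=bot.get_obs();print(np.round(o["q"],1),np.round(o["ee_pos"],4),np.round(R.from_euler("xyz",o["tcp_rot"],degrees=True).as_matrix(),3),o["wrist_force"],o["torque"])
crop("top",250,130,410,250,5,"t2.png")
E
```

```text
[  1.9  -5.7 -13.3  80.9   2.5 180. ] [0.4875 0.0285 0.1157] [[ 0.999  0.034  0.023]
 [ 0.033 -0.998  0.045]
 [ 0.025 -0.044 -0.999]] [0.70586072 0.07681926 0.76936616] [-0.04149104  0.00204532 -0.00630381]
```

View pics/t2.png

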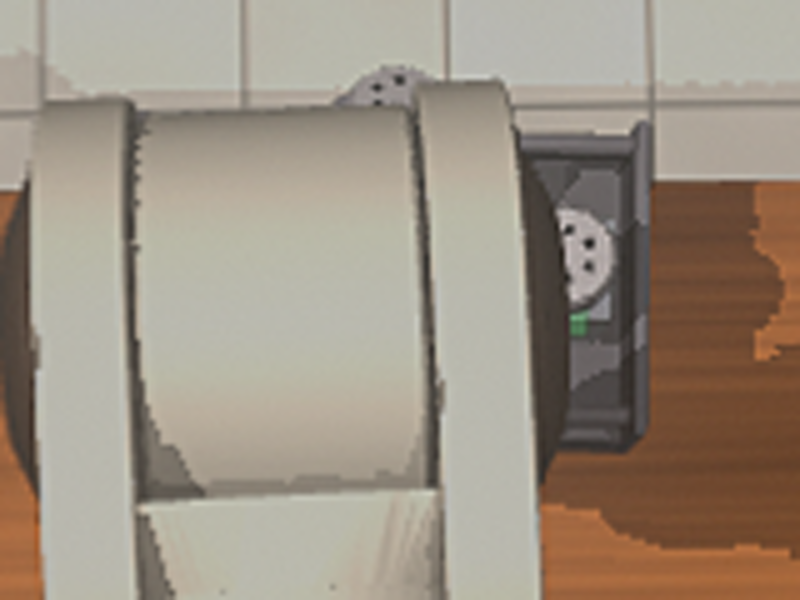

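Joint 6 sits at its 180° limit, so yaw 0 isn't reachable here and that spoiled the sideways move. I'll back off and use the half-turned pose (yaw 180), which has plenty of range.

```bash
python3 -m pendant '[[[-2,0,0,0,0,-0.05,0],[-2,0,0,0,0,-0.12,0],[-0.5,0,0,0,0,-0.12,0],[0,0,0,0,0,-0.12,0],[0,0,0,0,0,-0.12,0]]]'
for i in 1 2 3; do python3 -m pendant '[[[0,0,0,0,0,-0.12,0],[0,0,0,0,0,-0.12,0],[0,0,0,0,0,-0.12,0],[0,0,0,0,0,-0.12,0],[0,0,0,0,0,-0.12,0]]]'; done
python3 - <<'E'
from h import *
o=bot.get_obs();print(np.round(o["q"],1),np.round(R.from_euler("xyz",o["tcp_rot"],degrees=True).as_matrix(),3))
E
```

```text
time: 4.58
ee_pos: [0.4393, 0.0252, 0.1134]
tcp_rot: [-178.5, -2.4, 33.2]
wrist_force: [-0.1, 0.2, 0.2]
opening: -0.0005
time: 5.0
ee_pos: [0.4373, 0.0252, 0.1133]
tcp_rot: [179.8, -2.8, 69.1]
wrist_force: [0.6, -0.7, -0.0]
opening: -0.0001
time: 5.42
ee_pos: [0.4356, 0.0253, 0.113]
tcp_rot: [178.3, -2.2, 104.9]
wrist_force: [-0.7, -0.3, 0.7]
opening: 0.0004
time: 5.83
ee_pos: [0.4339, 0.0253, 0.1127]
tcp_rot: [177.4, -0.8, 140.7]
wrist_force: [-0.5, 0.8, -0.2]
opening: -0.0002
[  1.7 -12.8 -19.9  81.8   2.5  41. ] [[-0.774  0.633  0.018]
 [ 0.633  0.773  0.044]
 [ 0.014  0.046 -0.999]]
```

```bash
python3 -m pendant '[[[0,0,0,0,0,-0.115,0],[0,0,0,0,0,-0.115,0],[0,0,0,0,0,-0.115,0],[0,0,0,0,0,-0.115,0],[0,0,0,0,0,-0.115,0]]]'
python3 -m pendant '[[[0,0,0,0,0,-0.11,0],[0,0,0,0.044,0.018,0,0],[0,1.35,0.6,0,0,0,0],[0,1.35,0.6,0,0,0,0],[0,0,0,0,0,0,0]]]'
python3 - <<'E'
from h import *
o=bot.get_obs();print(np.round(o["q"],1),np.round(R.from_euler("xyz",o["tcp_rot"],degrees=True).as_matrix(),3),o["ee_pos"])
crop("scene",270,170,430,290,5,"s2.png")
print([(np.round(d["uv"]).tolist(),round(d["confidence"],2)) for d in bot.mark_of("scene","shaker_near_cap")])
E
```

```text
time: 6.25
ee_pos: [0.4322, 0.0254, 0.1123]
tcp_rot: [177.4, 0.8, 175.4]
wrist_force: [-0.4, -0.3, 0.2]
opening: 0.0001
time: 6.67
ee_pos: [0.4298, 0.0524, 0.1001]
tcp_rot: [-179.8, 0.0, -177.6]
wrist_force: [0.3, -0.0, 0.4]
opening: 0.0001
[  7.1 -11.7 -20.3  81.4  -0.2   4.6] [[-0.999 -0.043  0.   ]
 [-0.043  0.999 -0.003]
 [-0.    -0.003 -1.   ]] [0.4298024  0.05241817 0.10007208]
[([350.0, 248.0], 0.64), ([376.0, 136.0], 0.49)]
```

View pics/s2.png

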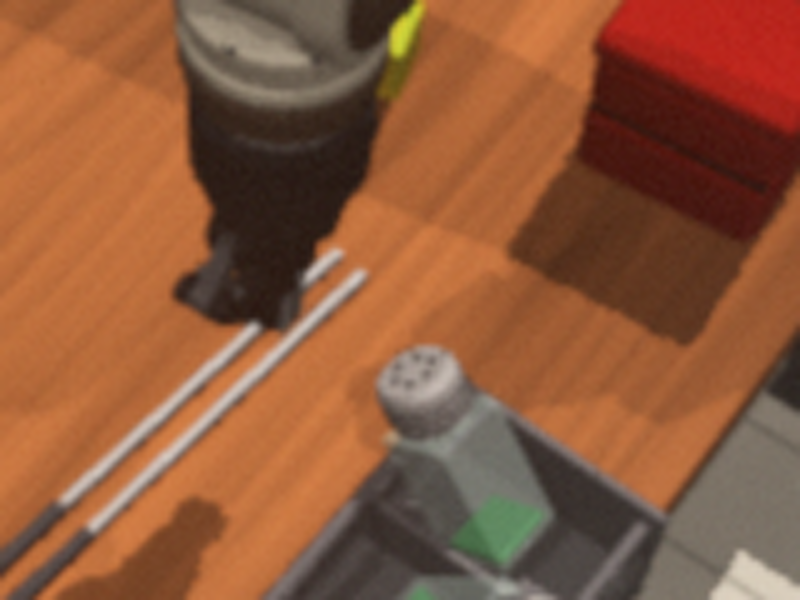

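The shaker hasn't moved: cap still at (425,385). Next I correct the yaw, close in and creep.

```bash
python3 -m pendant '[[[-1.2,0,0,0,0,0.043,0],[-1.2,0,0,0,0,0,0],[-1.2,0,0,0,0,0,0],[-0.8,0,0,0,0,0,0],[0,0,0,0,0,0,0]]]'
python3 -m pendant '[[[-0.2,0,0,0,0,0,0],[-0.2,0,0,0,0,0,0],[-0.2,0,0,0,0,0,0],[-0.2,0,0,0,0,0,0],[-0.2,0,0,0,0,0,0]]]'
python3 -m pendant '[[[-0.2,0,0,0,0,0,0],[-0.2,0,0,0,0,0,0],[-0.2,0,0,0,0,0,0],[-0.2,0,0,0,0,0,0],[-0.2,0,0,0,0,0,0]]]'
python3 - <<'E'
from h import *
crop("scene",290,200,410,290,6,"s3.png")
print([(np.round(d["uv"]).tolist(),round(d["confidence"],2)) for d in bot.mark_of("scene","shaker_near_cap")])
E
```

```text
time: 7.18
ee_pos: [0.4756, 0.0493, 0.1029]
tcp_rot: [-179.8, 0.2, 179.8]
wrist_force: [-0.2, -0.3, -0.8]
opening: 0.0
time: 7.6
ee_pos: [0.4849, 0.0481, 0.1034]
tcp_rot: [-179.8, 0.1, 179.7]
wrist_force: [-0.6, 0.5, 0.7]
opening: 0.0001
time: 8.02
ee_pos: [0.4956, 0.0482, 0.1036]
tcp_rot: [-179.8, 0.1, 179.8]
wrist_force: [-0.1, 0.7, -0.7]
opening: -0.0003
[([357.0, 246.0], 0.63)]
```

View pics/s3.png

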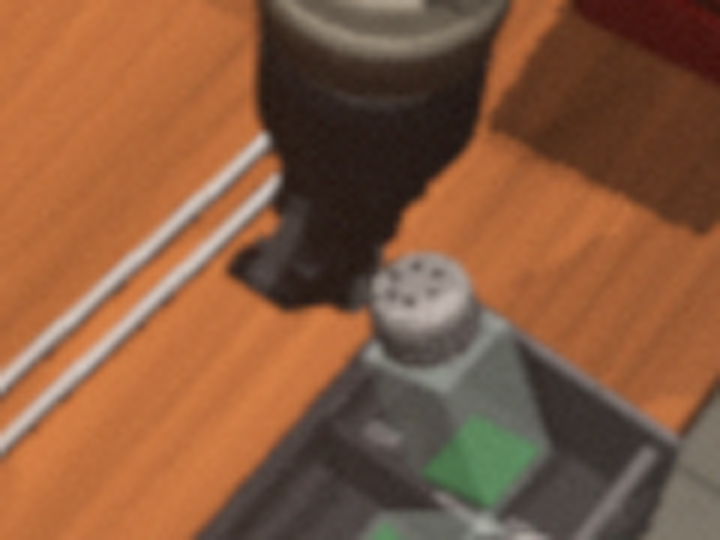

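Contact is made and the shaker is rising: cap top at about (425,280) in the crop, that is (361,247). I'll keep creeping, tracking the cap by its mark.

```bash
python3 -m pendant '[[[-0.2,0,0,0,0,0,0],[-0.2,0,0,0,0,0,0],[-0.2,0,0,0,0,0,0],[-0.15,0,0,0,0,0,0],[0,0,0,0,0,0,0]]]'
cat > m.py <<'E'
from h import *
import sys
n=sys.argv[1]
bot.camera("scene")
print([(np.round(d["uv"],1).tolist(),round(d["confidence"],2)) for d in bot.mark_of("scene",n)])
E
python3 m.py shaker_near_cap; python3 - <<'E'
from h import *
p=.551
for t in(35,25,20,10,0):
    a=np.radians(t);print(t,proj("scene",[[p-.105*np.sin(a)+.02*np.cos(a),.052,.03+.105*np.cos(a)+.02*np.sin(a)]]).round(0))
E
```

```text
time: 8.53
ee_pos: [0.504, 0.0482, 0.1035]
tcp_rot: [-179.8, 0.1, 179.8]
wrist_force: [-0.4, 0.3, -0.8]
opening: -0.0001
[([364.6, 255.6], 0.91), ([351.4, 303.8], 0.41)]
35 [[352. 244.]]
25 [[359. 247.]]
20 [[363. 249.]]
10 [[370. 253.]]
0 [[377. 258.]]
```

```bash
python3 -m pendant '[[[-0.15,0,0,0,0,0,0],[-0.15,0,0,0,0,0,0],[-0.1,0,0,0,0,0,0],[0,0,0,0,0,0,0],[0,0,0,0,0,0,0]]]'
python3 m.py shaker_near_cap;python3 -m pendant '[[[0,0,0,0,0,0,0],[0,0,0,0,0,0,0]]]';python3 - <<'E'
from h import *
crop("scene",290,200,410,290,6,"s4.png")
E
```

```text
time: 9.05
ee_pos: [0.508, 0.0482, 0.1035]
tcp_rot: [-179.8, 0.1, 179.8]
wrist_force: [0.7, 0.1, 0.9]
opening: 0.0001
[]
time: 9.32
ee_pos: [0.5079, 0.0482, 0.1036]
tcp_rot: [-179.8, 0.1, 179.8]
wrist_force: [0.1, 0.3, 1.1]
opening: -0.0001
```

View pics/s4.png

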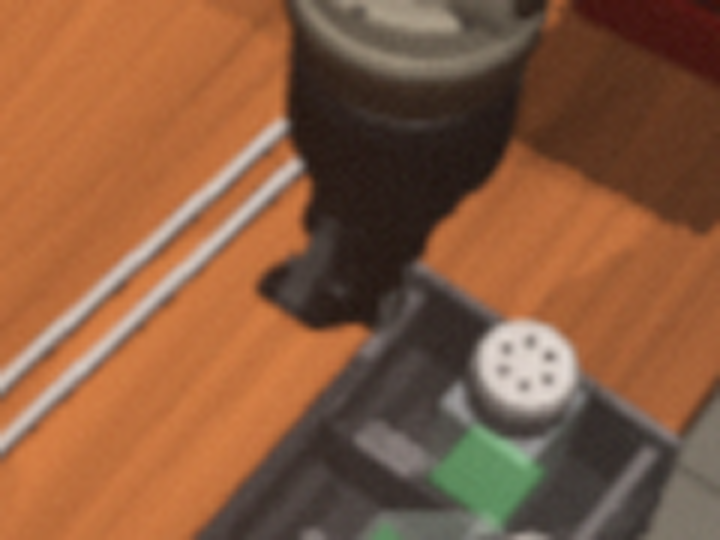

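The near shaker now stands upright: its cap is round on top at (377,261), where I predicted it (377,258), and clear of the finger. Next: retreat, rise, go over to behind the back rail.

```bash
python3 -m pendant '[[[1.5,0,0,0,0,0,0],[3,0,0,0,0,0,0],[0,0,-4,0,0,0,0],[0,0,-4,0,0,0,0],[0,0,-4,0,0,0,0]]]'
python3 -m pendant '[[[-3.6,-1.1,0,0,0,0,0],[-3.6,-1.1,0,0,0,0,0],[-3.6,-1.1,0,0,0,0,0],[-3.6,-1.1,0,0,0,0,0],[-3.6,-1.1,0,0,0,0,0]]]'
python3 -m pendant '[[[-3,-1.1,0,0,0,0,0],[0,0,0,0,0,0,0],[0,0,0,0,0,0,0]]]'
python3 - <<'E'
from h import *
o=bot.get_obs();print(np.round(o["q"],1),np.round(R.from_euler("xyz",o["tcp_rot"],degrees=True).as_matrix(),3),o["ee_pos"])
E
```

```text
time: 9.78
ee_pos: [0.4472, 0.0473, 0.2051]
tcp_rot: [-179.5, -2.2, 179.8]
wrist_force: [0.4, 0.3, 0.7]
opening: -0.0001
time: 10.2
ee_pos: [0.6313, -0.0081, 0.2146]
tcp_rot: [-179.6, -1.1, -180.0]
wrist_force: [0.7, 0.4, -0.0]
opening: -0.0001
time: 10.45
ee_pos: [0.6683, -0.0223, 0.2075]
tcp_rot: [-179.6, -1.4, 179.9]
wrist_force: [0.1, 0.2, 0.0]
opening: -0.0001
[-1.7 23.5 29.6 97.5 -0.4 -1.6] [[-1.     0.002 -0.025]
 [ 0.002  1.    -0.006]
 [ 0.025 -0.006 -1.   ]] [ 0.66825948 -0.0223143   0.20751609]
```

```bash
python3 -m pendant '[[[0,0.3,0,0,-0.025,0,0],[0,0,3,0,0,0,0],[0,0,3,0,0,0,0],[0,0,3,0,0,0,0],[0,0,1.4,0,0,0,0]]]'
python3 -m pendant '[[[0,0,0,0,0,0,0],[0,0,0,0,0,0,0]]]'
python3 - <<'E'
from h import *
crop("scene",310,230,430,320,6,"s5.png")
E
python3 m.py shaker_far_cap
```

```text
time: 10.87
ee_pos: [0.6683, -0.0192, 0.1047]
tcp_rot: [-179.6, 0.5, 179.9]
wrist_force: [-0.8, 0.4, -0.8]
opening: -0.0003
time: 11.03
ee_pos: [0.665, -0.0184, 0.1021]
tcp_rot: [-179.6, 0.2, 179.9]
wrist_force: [0.0, -0.7, 0.2]
opening: 0.0002
[([317.0, 169.7], 0.94), ([377.2, 297.0], 0.63)]
```

View pics/s5.png

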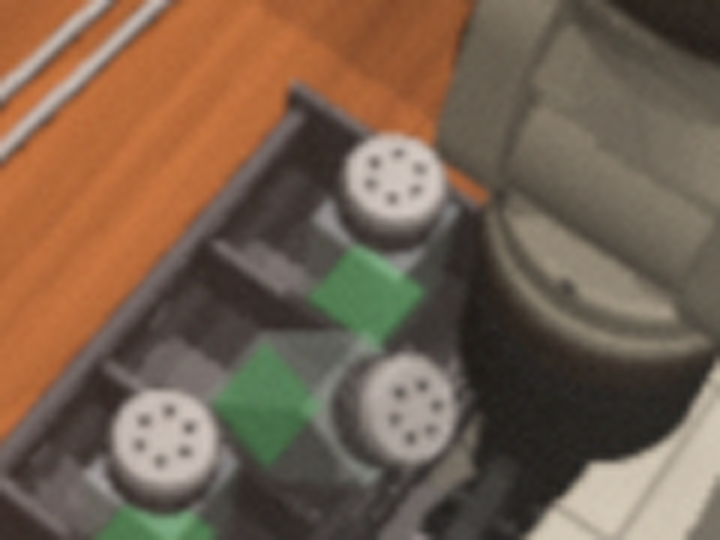

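The far shaker's cap is at (410,405) in the crop with the finger behind it at about (490,500). The near shaker still stands (395,185). Now pushing towards the robot.

```bash
python3 -m pendant '[[[0.7,0,0,0,0,0,0],[0.7,0,0,0,0,0,0],[0.2,0,0,0,0,0,0],[0.2,0,0,0,0,0,0],[0.2,0,0,0,0,0,0]]]'
python3 -m pendant '[[[0.2,0,0,0,0,0,0],[0.2,0,0,0,0,0,0],[0.2,0,0,0,0,0,0],[0.2,0,0,0,0,0,0],[0.2,0,0,0,0,0,0]]]'
python3 m.py shaker_far_cap
python3 -m pendant '[[[0.2,0,0,0,0,0,0],[0.2,0,0,0,0,0,0],[0.2,0,0,0,0,0,0],[0.15,0,0,0,0,0,0],[0,0,0,0,0,0,0]]]'
python3 m.py shaker_far_cap
python3 - <<'E'
from h import *
p=.573
for t in(35,25,20,10,0):
    a=np.radians(t);print(t,proj("scene",[[p+.105*np.sin(a)-.02*np.cos(a),-.019,.03+.105*np.cos(a)+.02*np.sin(a)]]).round(0))
E
```

```text
time: 11.6
ee_pos: [0.6463, -0.0185, 0.1086]
tcp_rot: [-179.6, 0.8, 179.9]
wrist_force: [-0.0, 0.6, 0.9]
opening: 0.0
time: 12.02
ee_pos: [0.6356, -0.0186, 0.109]
tcp_rot: [-179.6, 0.9, 179.9]
wrist_force: [0.1, -0.1, 0.8]
opening: -0.0
[([317.5, 172.1], 0.67)]
time: 12.53
ee_pos: [0.6272, -0.0186, 0.1085]
tcp_rot: [-179.6, 0.8, 179.9]
wrist_force: [0.3, 0.6, -0.6]
opening: 0.0001
[([312.7, 168.1], 0.9), ([369.7, 289.6], 0.84)]
35 [[376. 296.]]
25 [[370. 290.]]
20 [[366. 287.]]
10 [[359. 282.]]
0 [[351. 278.]]
```

Cap at (370,290) means about 25°, as the model predicts. Keep creeping.

```bash
python3 -m pendant '[[[0.2,0,0,0,0,0,0],[0.2,0,0,0,0,0,0],[0.15,0,0,0,0,0,0],[0.1,0,0,0,0,0,0],[0,0,0,0,0,0,0]]]'
python3 m.py shaker_far_cap;python3 -m pendant '[[[0,0,0,0,0,0,0],[0,0,0,0,0,0,0],[0,0,0,0,0,0,0]]]';python3 m.py shaker_far_cap
```

```text
time: 13.05
ee_pos: [0.6203, -0.0186, 0.1084]
tcp_rot: [-179.6, 0.8, 179.9]
wrist_force: [0.1, -0.9, -0.3]
opening: -0.0
[([351.3, 273.9], 0.77), ([315.1, 167.5], 0.72)]
time: 13.4
ee_pos: [0.6206, -0.0186, 0.1084]
tcp_rot: [-179.6, 0.8, 179.9]
wrist_force: [-1.3, 0.2, -0.4]
opening: 0.0002
[([318.6, 166.4], 0.94), ([351.2, 277.4], 0.84)]
```

The cap now sits at (351,277), matching the upright prediction (351,278). I'll back away, rise and check in both views.

```bash
python3 -m pendant '[[[-1.5,0,0,0,0,0,0],[-2.5,0,0,0,0,0,0],[0,0,-3.5,0,0,0,0],[0,0,-3.5,0,0,0,0],[0,0,-3.5,0,0,0,0]]]'
python3 -m pendant '[[[0,0,-2,0,0,0,0],[2.5,-3,-0.5,0,0,0,0],[2.5,-3,0,0,0,0,0],[2.5,-3,0,0,0,0,0],[2.5,-3,0,0,0,0,0]]]'
python3 -m pendant '[[[2.5,-3,0,0,0,0,0],[2.5,-3,0,0,0,0,0],[2.5,-3,0,0,0,0,0],[2.5,-3,0,0,0,0,0],[2.5,-3,0,0,0,0,0]]]'
python3 -m pendant '[[[2.5,-3,0,0,0,0,0],[2.5,-3,0,0,0,0,0],[0,0,0,0,0,0,0],[0,0,0,0,0,0,0]]]'
python3 - <<'E'
from h import *
im=bot.camera("top")[120:360,80:550,::-1];im2=bot.camera("scene")[110:410,190:460,::-1]
a=cv2.resize(im,(798,400)); cv2.imwrite("pics/t9.png",a)
cv2.imwrite("pics/s9.png",cv2.resize(im2,None,fx=2,fy=2))
E
```

```text
time: 13.92
ee_pos: [0.6574, -0.0179, 0.2059]
tcp_rot: [-179.6, -0.2, 179.9]
wrist_force: [0.8, -0.1, -0.4]
opening: 0.0002
time: 14.33
ee_pos: [0.5615, -0.1358, 0.2381]
tcp_rot: [-179.7, 0.4, -179.5]
wrist_force: [0.5, -1.0, 0.7]
opening: 0.0002
time: 14.75
ee_pos: [0.4312, -0.2923, 0.2388]
tcp_rot: [-179.6, 0.5, -179.4]
wrist_force: [0.8, -0.4, 0.2]
opening: -0.0
time: 15.08
ee_pos: [0.3737, -0.3605, 0.2396]
tcp_rot: [-179.4, 0.6, -179.8]
wrist_force: [0.1, -0.6, 0.6]
opening: 0.0003
```

View pics/t9.png

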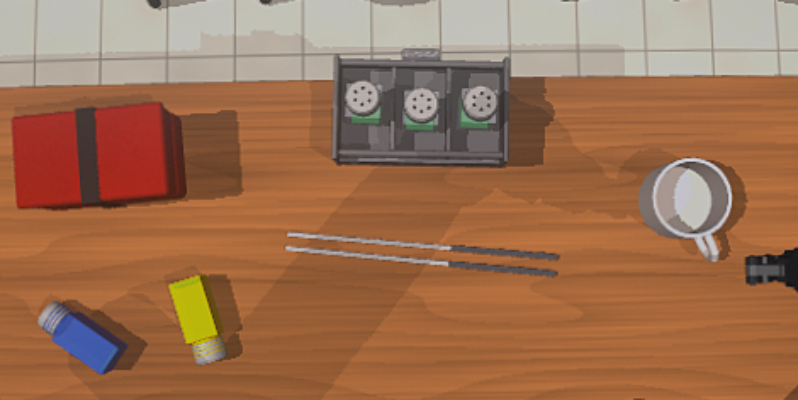

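View pics/s9.png

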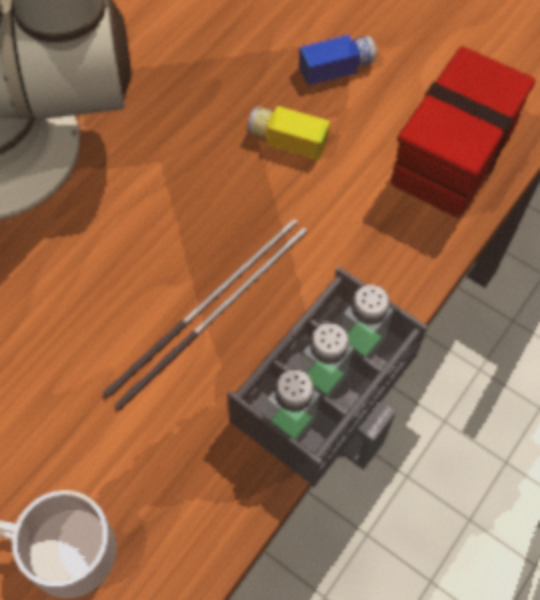

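All three shakers stand in their slots, with round caps at top-crop (363,97), (421,104) and (480,102). The cup, bento, chopsticks and look-alikes are where they were, and the arm is clear. Handing in.

```bash
python3 - <<'E'
from workcell import bot
print(bot.job_done())
E
```

```text
the job is handed in; nothing more can be done
None
```

Both toppled shakers are back upright in their own slots. I pushed the near one first, then the far one, with the fingers shut and without gripping anything. I handed the job in at about 15 s on the robot clock.

- **Shakers:** Both cameras show all three standing. Measured after each push, the cap positions matched the upright prediction to within about 3 pixels for the near shaker and 1 for the far one.
- **Everything else:** By eye in the final pictures, the already-standing shaker, bento, cup, chopsticks and the blue and yellow look-alikes are where they were. The arm was clear of everything, and no wrist force above about 2 N was read.
- **What went wrong:** On the first approach joint 6 reached its 180° limit and the tool drifted about 2 cm to the side. I backed off and used the half-turned wrist pose; a check picture showed the shaker had not moved.
- **Detector errors:** The networks sometimes marked the look-alikes or missed the cap, so I matched their marks to my own predicted positions.

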